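# Pack the dome lens and torch, then shut the instrument case

### The arm

A 6-joint arm with a two-finger parallel gripper is mounted at the origin on the work surface. World frame = base frame: x ahead of the robot, y to its left, z up, the work surface at z = 0. Lengths are in m, angles in rad, forces in N, time in s.
With the tool pointing down it reaches from about 0.3 to 0.85 m from the base axis. Payload 4.2 kg.
Tool frame: the origin (TCP) lies at the very end of the fingers, on their centre line; the grasp point (between the pads) lies 19 mm behind it (manip.hold_point_z is the distance from the TCP to the grasp point, in m); z points along the fingers, y is the line along which they close (so a half turn about z gives the same grasp; the last joint's range is limited). The gripper opens to 91 mm and grips with 3 to 60 N. Pads are 32 mm wide; open, the fingers measure 118 mm over their backs; the gripper's body (76 mm by 178 mm) begins 60 mm behind the grasp point.
Start: joints at [-1.21, 0.32, 1.565, -0, 1.257, -0.02], TCP at [0.214, -0.534, 0.187] pointing down, gripper open.
Joint ranges: [-3.11, 3.11], [-0.84, 2.01], [0.21, 2.61], [-1.34, 4.49], [0.05, 2.63], [-2.56, 2.56]. Speed limits (rad/s): [2.57, 2.57, 3.14, 3.14, 3.14, 3.14].

### API

Orientations are given as a unit quaternion [w, x, y, z].
In Python, from station import manip gives the robot as it stands.
- The arm moves only by the tool servo_tool, never from a script. Its arguments are lists of equal length, an entry for each row: "xyz": the shift along the tool's x, y, z in m, a list of three; "dr": the turn, a rotation vector about the tool's x, y, z in degrees, a list of three. A call has exactly 5 rows; each row is the pose to reach, as a shift and turn from the pose commanded when the call began, along the tool's axes at that moment; what a row does not reach only later rows make up. A row lasts 1/12 s, in which the tool goes at most 41.7 mm and 7.16 degrees, less where a joint would pass 70% of its speed; a pose out of reach is approached as far as the arm can. A call with a gripper value outside its range is refused whole. "grip" is the closure in counts, from 0 (fully open) to 255 (shut), set as the call begins (left out, the last holds). The fingers move at their own pace and stop on an object; "newtons" is the grip in N (left out, the last holds). Time passes only in rows, so rows that repeat a pose let the fingers close, or fill a call up. It gives the time, the measured TCP pose, the force, the opening and the grip force at its end, in the units of the state.
- manip.get_obs(): the state, without advancing time (a new reading comes with each control period).
- manip.grab_frame(name): name is "side" or "top"; returns (picture, depth): 480x640x3 uint8, blue, green, red; 480x640 float32, m along the optical axis (not along the pixel's ray), 0 where there is no reading.
- manip.camera_params(name): a dict with "vertical_fov" (degrees; the focal length in pixels is half the picture's height over the tangent of half this angle, whatever the lens; pixels are square), "cx", "cy" (the principal point, pixels), "position" and "orientation" of the camera in the world. Camera axes: x right, y down, z forward; pixel columns grow to the right and rows downward; lengths in m; the calibration is good to about 2 mm. A picture is of the moment at which its call begins. camera_params takes no time and is no camera call.
- manip.hand_in(): hands the job in; it is judged then, once.
Trained networks look in the newest picture that a camera, given by its name, has taken for a name from the list of things; names that differ only in an ending like _2 or _b are one class to them, and where a whole thing is asked for, a point or a joint stands for the part that bears it (a point fixed in the world has none). Each returns a list of dicts, best first, with "conf" (0 to 1); they miss things now and then, are a little off and sometimes report something else, mostly with a low value. They report only what shows in the picture. A call takes as long as a camera call. They do not tell look-alikes from the thing itself.
- manip.search_frame(target, camera): "location" ([x, y, z] in m, in world coordinates, good to about 4 mm: the middle of the surface that is visible of it).
- manip.spot_point(target, camera): "location" ([x, y, z] in m, in world coordinates, good to about 4 mm: a listed point, or the origin of a listed thing).
The state is a dict: "clock": time; "joints": joint angles; "joint_vel": joint speeds; "joint_efforts": joint torques, N m; "tcp_pos": TCP position; "tcp_rot": TCP orientation; "contact_force": force on the tool from outside, world axes, zero at the start; "wrist_torque": the same for the moment, N m; "opening": opening from 0.0 (shut) to 1.0 (fully open); "grasp_force": force on a finger pad.
Only numpy, scipy, OpenCV 4.12 (cv2) and the standard library are available. Lean on these libraries where they do the work, as an engineer would, in place of code of your own. Each camera call takes 0.05 s, during which the arm holds its last target. There are 200 camera calls.

### The job

Pack the instrument case: set the dome lens gently, level and centred, in the ring seat inside the case, and get the torch that is propped on the case's side wall to lie flat in its trough along the front. When nothing stands above the rim any more, close the lid fully without slamming it. Leave the mug, the tape roll and the carton where they are.

Things in the scene. Friction and masses are not known exactly. Their poses are not given: they have to be found in the camera images.
- case: Open grey plastic instrument case, fixed to the bench: 190 (x) x 240 (y) x 66 mm high, walls 5 mm, floor 6 mm thick. Origin: centre of its underside, on the bench; x points to the hinge side, away from the robot, y to its left, z up. Inside: trough along the front, white ring seat behind it on the right (-y), low black charger block fixed behind it on the left (top 29 mm above the bench)
- trough (a point): Centre of the torch's trough, on the case floor, at x = -73, y = 0, z = 6 mm in the case's frame. The trough runs along the whole inside of the case's front (-x) wall, y from -115 to 115 mm, 34 mm wide; the divider behind it is 4 mm thick, its top 30 mm above the bench
- seat_top (a point): Centre of the white PTFE ring seat (slippery: a lens that sits askew is levelled by pressing lightly on the middle of its flat top with shut fingers) fixed in the case, at the height of the ring's top (20 mm above the bench, 14 mm above the case floor); ring 68 mm outside, 40 mm inside diameter. At x = 19, y = -45 mm in the case's frame
- lid (a joint): Angle of the case's lid: 0 shut, about 1.57 upright, 1.9 leaning back as far as it goes. A stiff hinge: the lid stays where it is left and a push of 1 to 4 N at its free edge moves it. Lid plate 190 x 240 x 10 mm, 0.28 kg
- lid_hinge (a point): Middle of the lid's hinge line, on the case's back (+x) rim, 66.5 mm above the bench; the line runs along the case's y; the lid's inner face passes through it
- lid_edge (a point): Middle of the lid's free edge, on its outer face: 190 mm from the hinge along the lid and 10 mm out. Lid shut: the top of its front edge, 76 mm above the bench; lid open: the upper edge, on the side away from the robot. The point's z axis is the lid's outward normal
- lens_collar (a point): Centre of the dome lens's steel collar (54 mm diameter, 16 mm high; grasp it there). Below the collar a glass hemisphere of 26 mm radius, lowest point 34 mm below this point. z: the lens's axis, up. 0.13 kg. It starts upright in a fixed low grey ring like the seat (14 mm high, 68 mm wide) on the bench left or right of the case. Seated in either ring this point is 23.5 mm above the ring's top
- torch_top (a point): Centre of the torch's high end face. Aluminium cylinder, 18 mm diameter, 200 mm long, 0.09 kg. At the start it slopes along the trough at 0.37 rad, resting on the left (+y) wall: this end sticks out 26 mm beyond the wall, 87 mm above the bench. Pushed along the trough (to the case's -y) some 35 mm, past the wall's inner face, it drops in. y axis: along the torch, out of this end
- torch_foot (a point): Centre of the torch's other end face, which stands on the trough's floor at the start, with about 75 mm left before the right wall
- mug: White mug, 80 mm diameter, 90 mm high, with a handle; origin at the centre of its underside; a bystander
- tape: Roll of tape lying flat, brown, 100 mm outer diameter, 22 mm high; origin at the centre of its underside; a bystander
- carton: Small cardboard carton 100 x 140 x 70 mm; origin at the centre of its underside; a bystander
Mind the look-alikes: they are no part of the job. Of the things that look like the part that bears torch_top, the smallest one is meant.

How it is judged:
On the way:
1. with the lid still open, the lens sits released, level and centred in the ring seat and the torch lies flat in its trough (horizontal distance between lens_collar and seat_top below 0.004 m and z of lens_collar in the frame of case between 0.04 and 0.049 m and angle between lens_collar's own z axis and vertical below 0.12 rad and z of torch_top in the frame of case between 0.006 and 0.026 m and x of torch_top in the frame of case between -0.091 and -0.055 m and y of torch_top in the frame of case between -0.117 and 0.117 m and z of torch_foot in the frame of case between 0.006 and 0.026 m and x of torch_foot in the frame of case between -0.091 and -0.055 m and y of torch_foot in the frame of case between -0.117 and 0.117 m and value of joint lid above 0.4 rad and contact force between the fingers and lens below 0.1 N), for 0.2 s.
At the end, for the whole second after the job is handed in: Lid shut (under 0.03 rad); lens at rest in the ring seat, within 4 mm of its centre and 0.12 rad of upright, fully down (collar centre 40 to 49 mm above the bench); both torch ends inside the trough, their centres under 26 mm above the bench (horizontal distance between lens_collar and seat_top below 0.004 m and z of lens_collar in the frame of case between 0.04 and 0.049 m and angle between lens_collar's own z axis and vertical below 0.12 rad and z of torch_top in the frame of case between 0.006 and 0.026 m and x of torch_top in the frame of case between -0.091 and -0.055 m and y of torch_top in the frame of case between -0.117 and 0.117 m and z of torch_foot in the frame of case between 0.006 and 0.026 m and x of torch_foot in the frame of case between -0.091 and -0.055 m and y of torch_foot in the frame of case between -0.117 and 0.117 m and value of joint lid below 0.03 rad and linear speed of lens below 0.02 m/s); the robot touches nothing.
It fails at once if the lens is struck or dropped hard against the case (over 40 N) (contact force between lens and case above 40 N).
It fails at once if the lens, let go, falls towards the seat (faster than 0.4 m/s, within 55 mm above its place, untouched by the fingers) (horizontal distance between lens_collar and seat_top below 0.03 m and z of lens_collar in the frame of case below 0.1 m and linear speed of lens above 0.4 m/s and contact force between the fingers and lens below 0.1 N).
It fails at once if the lid is slammed (closing faster than 4 rad/s) (velocity of joint lid below -4 rad/s).
It fails at once if the mug, the tape roll or the carton is moved more than 30 mm (distance of any of mug, tape, carton from where it was at the start of the episode above 0.03 m).
It also fails if it takes over 72 s, if anything falls off the work surface, if the arm or the gripper's body presses on something with over 40 N, if the wrist force passes 120 N, or if a joint passes its speed limit or range.

## Working session

There is one attempt and no reset: what is moved stays moved. The work goes in short steps, Python scripts to look and compute and a tool call to move; the robot and the scene stay as the last step left them, time stands still between calls to the robot, and variables do not carry over. Pictures are saved under pics/ and viewed, at most 10 in all, crops included, and the job is handed in when it is done.

Besides the shell and the picture viewer there is one more tool, called by a JSON object that holds its "op" and its "data", one argument or row to a line. servo_tool: Moves the arm, as the interface text tells. Its arguments: {"type":"object","properties":{"xyz":{"type":"array"},"dr":{"type":"array"},"grip":{"type":"number"},"newtons":{"type":"number"}},"required":["xyz","dr"]}

```bash
mkdir -p pics; cat > h.py <<'E'
import numpy as np, cv2
from scipy.spatial.transform import Rotation as R
from station import manip
def rot(q): return R.from_quat([q[1],q[2],q[3],q[0]])
def cloud(name):
    im,d=manip.grab_frame(name); c=manip.camera_params(name)
    f=240/np.tan(np.radians(c["vertical_fov"])/2)
    v,u=np.mgrid[:480,:640]
    P=np.stack([(u-c["cx"])/f*d,(v-c["cy"])/f*d,d],-1)
    W=rot(c["orientation"]).apply(P.reshape(-1,3)).reshape(480,640,3)+np.array(c["position"])
    W[d==0]=np.nan
    return im,W
def px(name,p):
    c=manip.camera_params(name);f=240/np.tan(np.radians(c["vertical_fov"])/2)
    q=rot(c["orientation"]).inv().apply(np.array(p)-c["position"])
    return np.round([q[0]/q[2]*f+c["cx"],q[1]/q[2]*f+c["cy"]]).astype(int)
E
python3 - <<'E'
from h import *
o=manip.get_obs(); print(o)
ims=[]
for n in("top","side"):
    im,W=cloud(n); np.save(n+".npy",W); cv2.imwrite(f"pics/{n}0.png",im)
    print(n,manip.camera_params(n))
    for t in ("case","trough","seat_top","lid_hinge","lid_edge","lens_collar","torch_top","torch_foot","mug","tape","carton"):
        print(t,[(np.round(r["location"],3).tolist(),round(r["conf"],2),px(n,r["location"]).tolist()) for r in manip.spot_point(t,n)])
print(manip.get_obs()["clock"])
E
```

```text
{'clock': 0.0, 'joints': array([-1.21005440e+00,  3.20335971e-01,  1.56567601e+00, -2.71605919e-05,
        1.25739002e+00, -2.00046368e-02]), 'joint_vel': array([-0.00053258, -0.00175943,  0.00112113,  0.00131669, -0.00043905,
       -0.00051912]), 'joint_efforts': array([ 2.00866552e-04, -4.12466455e+01, -2.31970453e+01,  7.28727831e-02,
        4.57309652e-02, -1.70230164e-04]), 'tcp_pos': array([ 0.21347343, -0.53331278,  0.18659618]), 'tcp_rot': array([-8.89387755e-04,  9.81932473e-01,  1.89229491e-01, -1.66111744e-04]), 'contact_force': array([-0.02880289,  0.25022349,  0.51178917]), 'wrist_torque': array([ 0.00065345,  0.0408772 , -0.00710412]), 'grasp_force': 0.0, 'opening': 1.0008313406306402}
top {'vertical_fov': 56.19508179062158, 'cx': 315.41669673005316, 'cy': 237.23833068118537, 'position': array([ 0.3476702 , -0.00417641,  1.10213569]), 'orientation': array([ 0.03699213, -0.70533691,  0.70651265, -0.04439931])}
case [([0.502, 0.031, -0.001], 0.84, [296, 226]), ([0.427, -0.005, 0.009], 0.32, [311, 256])]
trough [([0.427, 0.031, 0.007], 0.78, [296, 257])]
seat_top [([0.5
[... 912 characters left out ...]
gh [([0.423, 0.034, 0.007], 0.84, [334, 275])]
seat_top [([0.514, -0.013, 0.02], 0.57, [302, 246]), ([0.649, -0.348, 0.002], 0.23, [304, 167])]
lid_hinge [([0.592, 0.031, 0.067], 0.94, [257, 233])]
lid_edge [([0.635, 0.033, 0.253], 0.59, [224, 148])]
lens_collar [([0.468, 0.338, 0.034], 0.89, [239, 383])]
torch_top [([0.255, -0.094, 0.011], 0.86, [431, 253]), ([0.43, 0.178, 0.085], 0.75, [302, 295])]
torch_foot [([0.427, -0.007, 0.015], 0.93, [339, 259]), ([0.283, -0.352, 0.016], 0.72, [439, 185]), ([0.258, 0.143, 0.011], 0.61, [402, 336])]
mug [([0.475, -0.343, -0.001], 0.6, [364, 180])]
tape [([0.653, 0.281, 0.003], 0.73, [165, 336])]
carton [([0.648, -0.35, -0.001], 0.92, [304, 167])]
1.2
```

View pics/top0.png

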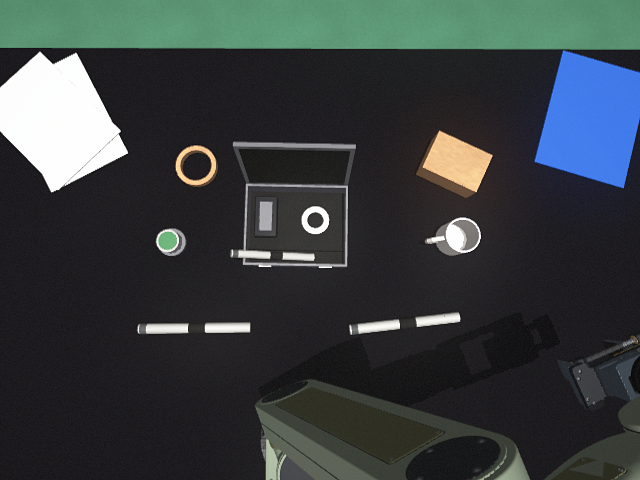

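View pics/side0.png

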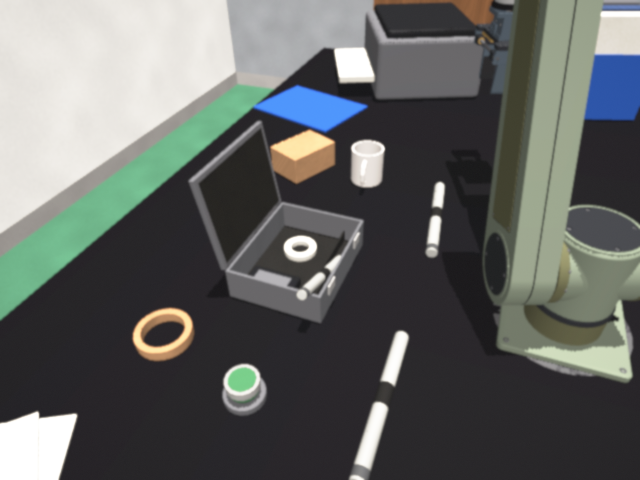

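The top picture shows the case at (297,225) with the torch across its left wall, high end at (232,254) and foot at (313,257). The lens is in its grey ring at (170,241), tape at (196,166), mug at (460,236), carton at (455,163).
Torch candidates: (139,328)-(250,328) and (350,328)-(460,318), both loose on the bench and longer, and (232,254)-(313,257), propped on the case. I choose the last: smallest, and it rests on the wall. I'll check it in a close crop and refine with depth.

```bash
python3 - <<'E'
from h import *
W=np.load("top.npy");im=cv2.imread("pics/top0.png")
a=cv2.resize(im[130:290,140:370],(690,480),interpolation=cv2.INTER_CUBIC);cv2.imwrite("pics/crop.png",a)
X,Y,Z=W[...,0],W[...,1],W[...,2]
def fit(m,n):
    p=W[m];print(n,len(p),p.min(0).round(3),p.max(0).round(3),p.mean(0).round(4));return p
# left/right rims
rim=(abs(Z-.066)<.006)&(X>.42)&(X<.58)
for s,n in((Y>.13)&(Y<.17),"L"),((Y<-.07)&(Y>-.11),"R"):
    p=fit(rim&s,n); print("slope dy/dx",np.polyfit(p[:,0],p[:,1],1))
fr=(abs(Z-.066)<.006)&(X>.38)&(X<.43)&(Y>-.08)&(Y<.12)
p=fit(fr,"F");print(np.polyfit(p[:,1],p[:,0],1))
# ring: bright white
w=(im.min(2)>180)&(X>.46)&(X<.57)&(Y>-.06)&(Y<.04)&(Z<.03)
p=fit(w,"ring"); print(cv2.fitEllipse(p[:,:2].astype(np.float32)*1000)[0],(p.min(0)+p.max(0))/2)
l=(abs(X-.468)<.05)&(abs(Y-.338)<.05)&(Z>.038)&(Z<.06)
p=fit(l,"lens"); c,r=cv2.minEnclosingCircle(p[:,:2].astype(np.float32)); print(c,r)
gr=l&(im[...,1]>im[...,2].astype(int)+30); fit(gr,"green")
t=(im.min(2)>60)&(abs(X-.43)<.02)&(Y>-.04)&(Y<.2)&(Z>.02)&(Z<.11)
p=fit(t,"torch")
for y in np.arange(-.03,.19,.02):
    q=p[abs(p[:,1]-y)<.01]
    if len(q):print(round(y,3),np.median(q,0).round(4),q[:,0].min().round(3),q[:,0].max().round(3))
E
```

```text
L 147 [0.44  0.144 0.06 ] [0.579 0.151 0.07 ] [0.5099 0.1476 0.0659]
slope dy/dx [-0.02028792  0.15792   ]
R 169 [ 0.421 -0.09   0.06 ] [ 0.579 -0.083  0.072] [ 0.4976 -0.0866  0.0663]
slope dy/dx [-0.0249513  -0.07422317]
F 305 [ 0.398 -0.079  0.06 ] [0.429 0.12  0.072] [0.4087 0.0404 0.0657]
[0.08596754 0.40522169]
ring 398 [ 0.483 -0.046  0.003] [0.553 0.017 0.026] [ 0.5157 -0.015   0.0197]
(515.9974975585938, -14.684004783630371) [ 0.51764207 -0.01471444  0.01468206]
lens 422 [0.436 0.307 0.039] [0.488 0.361 0.051] [0.462  0.3331 0.0454]
(0.46203017234802246, 0.33373570442199707) 0.027372196316719055
green 268 [0.442 0.312 0.041] [0.483 0.356 0.051] [0.4632 0.3338 0.0458]
torch 581 [ 0.41  -0.012  0.02 ] [0.45  0.18  0.098] [0.4266 0.0906 0.0596]
-0.01 [ 0.4245 -0.0049  0.0248] 0.417 0.432
0.01 [0.4242 0.0117 0.0296] 0.417 0.435
0.03 [0.4255 0.0305 0.0384] 0.417 0.434
0.05 [0.4254 0.0504 0.045 ] 0.418 0.435
0.07 [0.4264 0.062  0.0487] 0.418 0.435
0.09 [0.4265 0.0946 0.0636] 0.42 0.434
0.11 [0.4272 0.1102 0.0675] 0.419 0.436
0.13 [0.4275 0.1299 0.0761] 0.419 0.435
0.15 [0.4274 0.1494 0.0813] 0.41 0.45
0.17 [0.4274 0.168  0.0909] 0.42 0.436
```

View pics/crop.png

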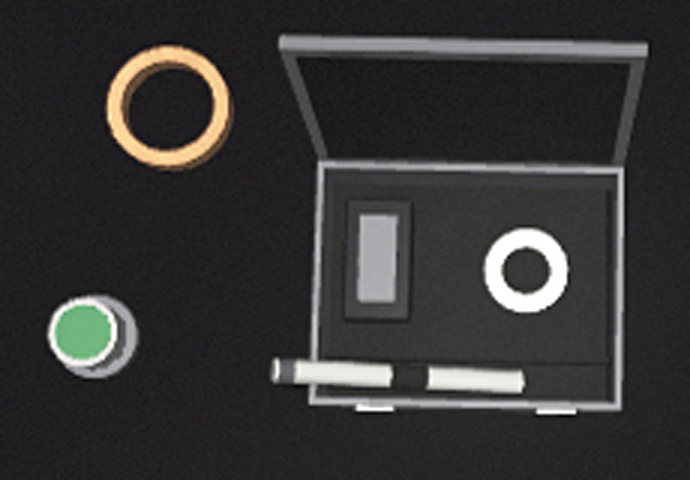

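The crop confirms the choice: the torch with a dark cap at (285,370) overhangs the left wall and has its foot at (520,380) in the trough. The case fits at about (0.498, 0.031) with yaw about -0.02, and the seat at (0.516, -0.014). Torch first.

{"op": "servo_tool", "data": {
  "xyz": [
    [0.024,-0.031,0],
    [0.049,-0.063,0],
    [0.073,-0.095,0],
    [0.098,-0.126,0],
    [0.122,-0.158,0]
  ],
  "dr": [
    [0,0,4.6],
    [0,0,9.2],
    [0,0,13.8],
    [0,0,18.4],
    [0,0,22.9]
  ],
  "grip": 255
}}

```text
clock: 1.62
tcp_pos: [0.2684, -0.3401, 0.1874]
tcp_rot: [0.0, 1.0, -0.012, 0.0]
contact_force: [0.9, -0.6, 0.4]
opening: 0.665
grasp_force: 0.0
```

{"op": "servo_tool", "data": {
  "xyz": [
    [0.01,-0.037,0],
    [0.02,-0.073,0],
    [0.029,-0.11,0],
    [0.039,-0.146,0],
    [0.049,-0.183,0]
  ],
  "dr": [
    [0,0,0],
    [0,0,0],
    [0,0,0],
    [0,0,0],
    [0,0,0]
  ]
}}

```text
clock: 2.03
tcp_pos: [0.3208, -0.1582, 0.1878]
tcp_rot: [0.0, 1.0, -0.01, 0.001]
contact_force: [0.8, 0.8, -0.3]
opening: 0.299
grasp_force: 0.0
```

{"op": "servo_tool", "data": {
  "xyz": [
    [0.01,-0.037,0],
    [0.02,-0.073,0],
    [0.029,-0.11,0],
    [0.039,-0.146,0],
    [0.049,-0.183,0]
  ],
  "dr": [
    [0,0,0],
    [0,0,0],
    [0,0,0],
    [0,0,0],
    [0,0,0]
  ]
}}

```text
clock: 2.45
tcp_pos: [0.3733, 0.0241, 0.1878]
tcp_rot: [0.0, 1.0, -0.009, 0.001]
contact_force: [0.9, -1.0, 0.1]
opening: 0.005
grasp_force: 0.0
```

{"op": "servo_tool", "data": {
  "xyz": [
    [0.01,-0.037,0],
    [0.02,-0.073,0],
    [0.029,-0.11,0],
    [0.039,-0.146,0],
    [0.049,-0.183,0]
  ],
  "dr": [
    [0,0,0],
    [0,0,0],
    [0,0,0],
    [0,0,0],
    [0,0,0]
  ]
}}

```text
clock: 2.87
tcp_pos: [0.4257, 0.2063, 0.1876]
tcp_rot: [0.0, 1.0, -0.009, 0.0]
contact_force: [1.3, -0.5, -0.3]
opening: 0.004
grasp_force: 0.0
```

{"op": "servo_tool", "data": {
  "xyz": [
    [0,-0.004,0.03],
    [0,-0.004,0.06],
    [0,-0.004,0.085],
    [0,-0.004,0.105],
    [0,-0.004,0.115]
  ],
  "dr": [
    [0,0,0],
    [0,0,0],
    [0,0,0],
    [0,0,0],
    [0,0,0]
  ]
}}

```text
clock: 3.28
tcp_pos: [0.4239, 0.2078, 0.0699]
tcp_rot: [0.001, 1.0, -0.009, -0.002]
contact_force: [-0.5, -0.4, 0.3]
opening: 0.002
grasp_force: 0.0
```

{"op": "servo_tool", "data": {
  "xyz": [
    [0,0.008,0],
    [0,0.016,0],
    [0,0.024,0],
    [0,0.032,0],
    [0,0.04,0]
  ],
  "dr": [
    [0,0,0],
    [0,0,0],
    [0,0,0],
    [0,0,0],
    [0,0,0]
  ]
}}

```text
clock: 3.7
tcp_pos: [0.4255, 0.1674, 0.0734]
tcp_rot: [-0.0, 1.0, -0.01, 0.001]
contact_force: [0.4, -0.4, 0.6]
opening: 0.006
grasp_force: 0.0
```

{"op": "servo_tool", "data": {
  "xyz": [
    [0,0.006,0],
    [0,0.012,0],
    [0,0.018,0],
    [0,0.022,0],
    [0,0.026,0]
  ],
  "dr": [
    [0,0,0],
    [0,0,0],
    [0,0,0],
    [0,0,0],
    [0,0,0]
  ]
}}

```text
clock: 4.12
tcp_pos: [0.4245, 0.1419, 0.0725]
tcp_rot: [-0.0, 1.0, -0.01, 0.0]
contact_force: [-0.5, 0.6, 0.4]
opening: 0.002
grasp_force: 0.0
```

```bash
python3 - <<'E'
from h import *
im,W=cloud("side");np.save("side.npy",W);cv2.imwrite("pics/side1.png",im[150:350,180:440])
for t in("torch_top","torch_foot"):print(t,[(np.round(r["location"],3).tolist(),round(r["conf"],2)) for r in manip.spot_point(t,"side")])
c=cv2.resize(im[180:340,200:400],(700,560),interpolation=cv2.INTER_CUBIC);cv2.imwrite("pics/side1c.png",c)
print(manip.get_obs()["tcp_pos"],manip.get_obs()["contact_force"])
E
```

```text
torch_top [([0.254, -0.095, 0.008], 0.69), ([0.427, 0.179, 0.085], 0.64)]
torch_foot [([0.256, 0.144, 0.012], 0.87), ([0.281, -0.356, 0.015], 0.72), ([0.428, -0.006, 0.02], 0.56)]
[0.42443241 0.14218612 0.07241177] [-0.18934159  0.69275412 -0.44440173]
```

View pics/side1c.png

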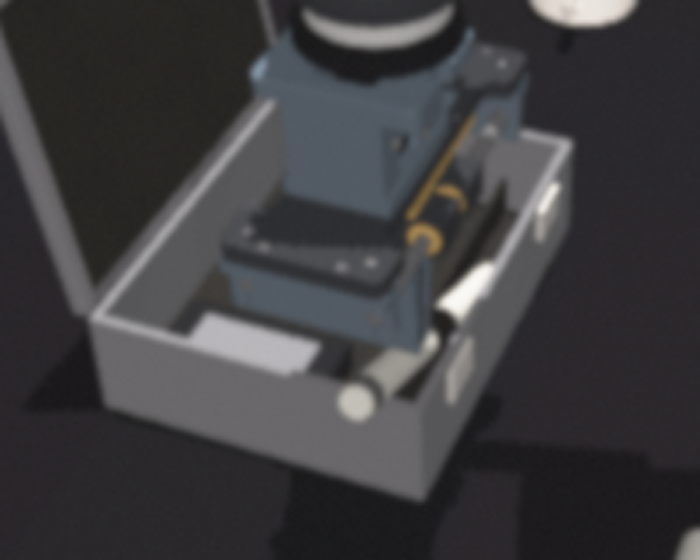

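```bash
python3 - <<'E'
from h import *
W=np.load("side.npy")
for p in([.4245,.142,.0725],[.4085,.156,.0725],[.427,.179,.087],[.386,.231,.151],[.4625,.231,.151]):print(p,px("side",p))
for u,v in((300,293),(310,288),(318,280),(320,275),(316,270),(300,270),(280,262),(328,270),(320,262),(322,250)):print(u,v,W[v,u].round(3))
im,T=cloud("top");np.save("top1.npy",T)
cv2.imwrite("pics/top1c.png",cv2.resize(im[180:300,190:370],(720,480),interpolation=cv2.INTER_CUBIC))
E
```

```text
[0.4245, 0.142, 0.0725] [313 287]
[0.4085, 0.156, 0.0725] [318 295]
[0.427, 0.179, 0.087] [303 295]
[0.386, 0.231, 0.151] [313 296]
[0.4625, 0.231, 0.151] [267 283]
300 293 [0.432 0.179 0.091]
310 288 [0.423 0.157 0.085]
318 280 [0.411 0.15  0.101]
320 275 [0.41  0.142 0.107]
316 270 [0.412 0.154 0.127]
300 270 [0.409 0.223 0.188]
280 262 [0.438 0.228 0.2  ]
328 270 [0.423 0.069 0.051]
320 262 [0.41  0.141 0.136]
322 250 [0.393 0.174 0.193]
```

View pics/top1c.png

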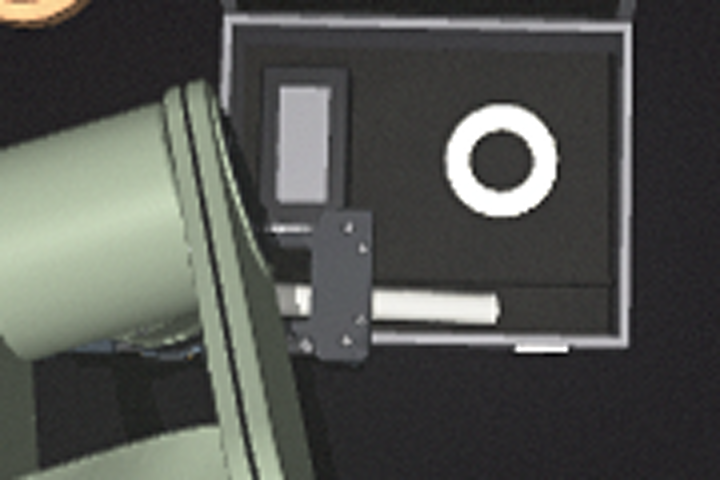

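```bash
python3 - <<'E'
from h import *
W=np.load("side.npy")
m=(abs(W[...,0]-.4245)<.05)&(abs(W[...,1]-.142)<.03)&(W[...,2]>.07)&(W[...,2]<.2)
v,u=np.where(m);P=W[m]
for z in np.arange(.07,.2,.01):
    q=P[abs(P[:,2]-z)<.005]
    if len(q):print(round(z,3),len(q),q.min(0).round(3),q.max(0).round(3))
# rows across picture column 316..326
for vv in range(272,304,3):print(vv,[W[vv,uu].round(3).tolist() for uu in(312,316,320)])
print(manip.get_obs())
E
```

```text
0.07 19 [0.421 0.124 0.07 ] [0.436 0.15  0.075]
0.08 80 [0.421 0.128 0.075] [0.436 0.171 0.085]
0.09 43 [0.421 0.153 0.085] [0.436 0.172 0.093]
0.1 21 [0.408 0.136 0.098] [0.432 0.152 0.105]
0.11 41 [0.407 0.135 0.105] [0.419 0.155 0.115]
0.12 38 [0.408 0.137 0.115] [0.416 0.155 0.125]
0.13 40 [0.408 0.135 0.125] [0.416 0.156 0.135]
0.14 39 [0.408 0.131 0.136] [0.415 0.157 0.145]
0.15 25 [0.408 0.136 0.145] [0.411 0.157 0.155]
0.18 25 [0.387 0.121 0.181] [0.407 0.169 0.185]
0.19 102 [0.386 0.119 0.185] [0.412 0.171 0.195]
272 [[0.389, 0.223, 0.191], [0.412, 0.155, 0.124], [0.41, 0.143, 0.115]]
275 [[0.39, 0.224, 0.185], [0.413, 0.154, 0.116], [0.41, 0.142, 0.107]]
278 [[0.389, 0.225, 0.18], [0.413, 0.153, 0.108], [0.409, 0.145, 0.103]]
281 [[0.429, 0.133, 0.078], [0.424, 0.127, 0.074], [0.421, 0.115, 0.064]]
284 [[0.425, 0.142, 0.08], [0.421, 0.135, 0.075], [0.422, 0.114, 0.055]]
287 [[0.423, 0.149, 0.08], [0.421, 0.137, 0.069], [0.437, 0.077, 0.008]]
290 [[0.421, 0.153, 0.077], [0.442, 0.086, 0.007], [0.435, 0.082, 0.006]]
293 [[0.444, 0.101, 0.012], [0.439, 0.094, 0.007], [0.411, 0
[... 237 characters left out ...]
'clock': 4.3167, 'joints': array([2.97908286e-01, 2.36201102e-01, 2.01225473e+00, 4.57843172e-05,
       8.93003255e-01, 1.88768290e+00]), 'joint_vel': array([ 0.00556963,  0.00220532, -0.00319682,  0.00210932,  0.00016822,
        0.00196414]), 'joint_efforts': array([-1.84157859e-01, -3.20591712e+01, -1.84988379e+01, -3.72781913e-03,
       -7.37986970e-02, -3.68987356e-03]), 'tcp_pos': array([0.42450218, 0.14238503, 0.07242713]), 'tcp_rot': array([-3.72037712e-05,  9.99954840e-01, -9.50335681e-03,  5.82552374e-05]), 'contact_force': array([0.75645427, 0.20911204, 1.19657015]), 'wrist_torque': array([0.0208766 , 0.003207  , 0.00226923]), 'grasp_force': 0.0, 'opening': 0.004761706267021887}
```

Reported TCP z is about 27 mm below the true fingertips: the depth shows the tip at z ≈ 0.100 and the body at ≈ 0.18. The push passed over the torch, which hasn't moved. I'll go back, lower by that amount and repeat.

{"op": "servo_tool", "data": {
  "xyz": [
    [0,-0.02,0],
    [0,-0.04,0],
    [0,-0.067,0],
    [0,-0.067,0.014],
    [0,-0.067,0.027]
  ],
  "dr": [
    [0,0,0],
    [0,0,0],
    [0,0,0],
    [0,0,0],
    [0,0,0]
  ]
}}

```text
clock: 4.73
tcp_pos: [0.4265, 0.2113, 0.0455]
tcp_rot: [-0.001, 1.0, -0.008, 0.001]
contact_force: [-0.4, 0.4, 0.1]
opening: 0.007
grasp_force: 0.0
```

```bash
cat > tip.py <<'E'
from h import *
def tip(cam="side"):
    o=manip.get_obs();t=o["tcp_pos"]
    im,W=cloud(cam)
    m=(abs(W[...,0]-t[0])<.024)&(abs(W[...,1]-t[1])<.02)&(W[...,2]>.04)&(W[...,2]<t[2]+.1)
    P=W[m];print("tcp",t.round(4),"n",len(P))
    for z in np.arange(round(t[2]-.02,3),t[2]+.06,.005):
        q=P[abs(P[:,2]-z)<.0025]
        if len(q):print(round(z,3),len(q),q[:,:2].min(0).round(3),q[:,:2].max(0).round(3))
    return im,W
E
python3 -c "
from tip import *
tip()"
```

```text
tcp [0.4265 0.2113 0.0455] n 215
0.071 6 [0.41  0.207] [0.421 0.219]
0.076 16 [0.41  0.207] [0.424 0.222]
0.081 25 [0.41  0.207] [0.424 0.222]
0.086 22 [0.41  0.206] [0.423 0.223]
0.091 22 [0.409 0.205] [0.423 0.225]
0.096 24 [0.41  0.205] [0.421 0.224]
0.101 25 [0.41  0.203] [0.421 0.224]
```

{"op": "servo_tool", "data": {
  "xyz": [
    [0,0.008,0],
    [0,0.016,0],
    [0,0.024,0],
    [0,0.03,0],
    [0,0.036,0]
  ],
  "dr": [
    [0,0,0],
    [0,0,0],
    [0,0,0],
    [0,0,0],
    [0,0,0]
  ]
}}

```text
clock: 5.2
tcp_pos: [0.4254, 0.1723, 0.046]
tcp_rot: [-0.0, 1.0, -0.01, 0.001]
contact_force: [-0.3, 0.3, 0.6]
opening: 0.005
grasp_force: 0.1
```

{"op": "servo_tool", "data": {
  "xyz": [
    [0,0.007,0],
    [0,0.014,0],
    [0,0.021,0],
    [0,0.028,0],
    [0,0.034,0]
  ],
  "dr": [
    [0,0,0],
    [0,0,0],
    [0,0,0],
    [0,0,0],
    [0,0,0]
  ]
}}

```text
clock: 5.62
tcp_pos: [0.4243, 0.1384, 0.0454]
tcp_rot: [0.0, 1.0, -0.01, -0.0]
contact_force: [0.0, 0.6, -0.3]
opening: 0.007
grasp_force: 0.0
```

```bash
python3 - <<'E'
from h import *
for n in("top","side"):
    im,W=cloud(n)
    for t in("torch_top","torch_foot"):print(n,t,[(np.round(r["location"],3).tolist(),round(r["conf"],2)) for r in manip.spot_point(t,n)])
    m=(im.min(2)>60)&(abs(W[...,0]-.425)<.012)&(W[...,1]>-.09)&(W[...,1]<.2)&(W[...,2]>.015)&(W[...,2]<.11)
    p=W[m]
    for y in np.arange(-.07,.19,.03):
        q=p[abs(p[:,1]-y)<.01]
        if len(q):print(round(y,3),len(q),np.median(q,0).round(4))
E
```

```text
top torch_top [([0.254, -0.093, 0.007], 0.93), ([0.249, 0.405, 0.008], 0.63), ([0.646, -0.348, 0.001], 0.2)]
top torch_foot [([0.283, -0.358, 0.012], 0.97), ([0.425, -0.05, 0.011], 0.76)]
-0.04 56 [ 0.4245 -0.0398  0.0228]
-0.01 62 [ 0.4247 -0.0097  0.0228]
0.02 56 [0.4247 0.0215 0.0224]
0.11 32 [0.4272 0.1056 0.0221]
side torch_top [([0.254, -0.096, 0.008], 0.88), ([0.592, 0.032, 0.065], 0.71)]
side torch_foot [([0.254, 0.141, 0.014], 0.91), ([0.282, -0.356, 0.012], 0.85), ([0.425, -0.049, 0.018], 0.5)]
-0.07 55 [ 0.4257 -0.0793  0.0463]
-0.04 25 [ 0.4282 -0.0388  0.0229]
-0.01 26 [ 0.4291 -0.0088  0.0228]
0.02 27 [0.4296 0.0194 0.0232]
0.05 23 [0.4288 0.0522 0.0235]
0.08 9 [0.428  0.0738 0.0238]
0.11 16 [0.4319 0.1063 0.0222]
0.14 19 [0.4167 0.1494 0.0793]
```

Torch lies flat in the trough (top surface at 23 mm). On to the lens.

{"op": "servo_tool", "data": {
  "xyz": [
    [0,0,-0.035],
    [0,0,-0.07],
    [0.007,-0.035,-0.09],
    [0.014,-0.075,-0.09],
    [0.021,-0.115,-0.09]
  ],
  "dr": [
    [0,0,0],
    [0,0,0],
    [0,0,0],
    [0,0,0],
    [0,0,0]
  ],
  "grip": 0
}}

```text
clock: 6.33
tcp_pos: [0.4488, 0.2558, 0.1376]
tcp_rot: [-0.001, 1.0, -0.01, 0.002]
contact_force: [1.1, -0.7, -0.7]
opening: 0.336
grasp_force: 0.0
```

{"op": "servo_tool", "data": {
  "xyz": [
    [0.008,-0.04,0],
    [0.016,-0.083,0],
    [0.016,-0.083,0.03],
    [0.016,-0.083,0.055],
    [0.016,-0.083,0.065]
  ],
  "dr": [
    [0,0,0],
    [0,0,0],
    [0,0,0],
    [0,0,0],
    [0,0,0]
  ]
}}

```text
clock: 6.75
tcp_pos: [0.4627, 0.3365, 0.0668]
tcp_rot: [0.002, 1.0, -0.008, -0.003]
contact_force: [-0.5, -0.6, 0.7]
opening: 0.703
grasp_force: 0.0
```

```bash
python3 - <<'E'
from h import *
o=manip.get_obs();t=o["tcp_pos"];print(t,o["tcp_rot"],o["opening"])
for n in("side","top"):
    im,W=cloud(n)
    print([(np.round(r["location"],4).tolist(),round(r["conf"],2)) for r in manip.spot_point("lens_collar",n)])
    l=(abs(W[...,0]-.466)<.05)&(abs(W[...,1]-.336)<.03)&(abs(W[...,2]-.0455)<.004)&(im[...,1]>im[...,2].astype(int)+30)
    p=W[l]
    if len(p): print(n,len(p),p.mean(0).round(4),cv2.minEnclosingCircle(p[:,:2].astype(np.float32)))
    if n=="side":
        m=(abs(W[...,0]-t[0])<.03)&(abs(W[...,1]-t[1])<.075)&(W[...,2]>.05)&(W[...,2]<.17);P=W[m]
        for z in np.arange(.055,.16,.01):
            q=P[abs(P[:,2]-z)<.005]
            if len(q):print(round(z,3),len(q),q.min(0).round(3),q.max(0).round(3))
        cv2.imwrite("pics/lens1.png",cv2.resize(im[300:430,160:320],(640,520),interpolation=cv2.INTER_CUBIC))
E
```

```text
[0.4627496  0.33647155 0.06680022] [ 0.00188597  0.99995987 -0.0083666  -0.00258821] 0.7030124654624038
[([0.4654, 0.3369, 0.0332], 0.63)]
side 493 [0.4615 0.3359 0.0452] ((0.46413591504096985, 0.3355143964290619), 0.02304013818502426)
0.095 77 [0.446 0.299 0.091] [0.477 0.379 0.1  ]
0.105 129 [0.445 0.296 0.1  ] [0.473 0.38  0.11 ]
0.115 113 [0.445 0.297 0.11 ] [0.48  0.381 0.12 ]
0.125 115 [0.445 0.295 0.12 ] [0.48  0.382 0.13 ]
0.135 105 [0.446 0.297 0.13 ] [0.475 0.383 0.14 ]
0.145 94 [0.446 0.293 0.14 ] [0.469 0.383 0.15 ]
0.155 28 [0.446 0.296 0.15 ] [0.466 0.384 0.16 ]
[([0.4635, 0.3384, 0.0371], 0.46)]
top 26 [0.4702 0.3496 0.0454] ((0.4716830849647522, 0.34915778040885925), 0.00907002855092287)
```

View pics/lens1.png

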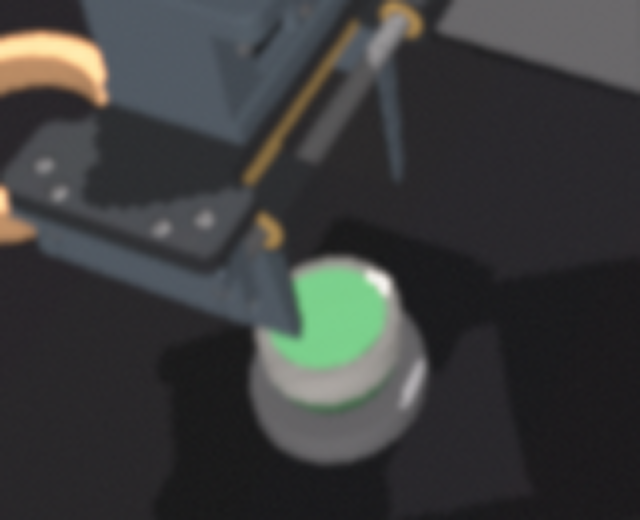

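The picture shows the open fingers straddling the lens (green top at (330,310)), centred over it. Descend and grasp.

{"op": "servo_tool", "data": {
  "xyz": [
    [0.001,0,0.01],
    [0.001,0,0.03],
    [0.001,0,0.05],
    [0.001,0,0.065],
    [0.001,0,0.072]
  ],
  "dr": [
    [0,0,0],
    [0,0,0],
    [0,0,0],
    [0,0,0],
    [0,0,0]
  ]
}}

```text
clock: 7.37
tcp_pos: [0.4658, 0.3359, -0.0026]
tcp_rot: [0.0, 1.0, -0.01, -0.0]
contact_force: [-0.0, 0.1, 0.3]
opening: 0.994
grasp_force: 0.0
```

{"op": "servo_tool", "data": {
  "xyz": [
    [0,0,0],
    [0,0,0],
    [0,0,0],
    [0,0,0],
    [0,0,0]
  ],
  "dr": [
    [0,0,0],
    [0,0,0],
    [0,0,0],
    [0,0,0],
    [0,0,0]
  ],
  "grip": 255,
  "newtons": 15
}}

```text
clock: 7.78
tcp_pos: [0.4667, 0.337, -0.0006]
tcp_rot: [-0.001, 1.0, -0.009, 0.001]
contact_force: [-0.2, 0.6, 0.2]
opening: 0.665
grasp_force: 0.0
```

{"op": "servo_tool", "data": {
  "xyz": [
    [0,0,0],
    [0,0,0],
    [0,0,0],
    [0,0,0],
    [0,0,0]
  ],
  "dr": [
    [0,0,0],
    [0,0,0],
    [0,0,0],
    [0,0,0],
    [0,0,0]
  ]
}}

```text
clock: 8.2
tcp_pos: [0.4664, 0.3361, -0.001]
tcp_rot: [0.0, 1.0, -0.009, 0.0]
contact_force: [-0.1, -3.8, 5.7]
opening: 0.585
grasp_force: 15.0
```

{"op": "servo_tool", "data": {
  "xyz": [
    [0,0,0],
    [0,0,0],
    [0,0,0],
    [0,0.001,0.003],
    [0,0.001,0.005]
  ],
  "dr": [
    [0,0,0],
    [0,0,0],
    [0,0,0],
    [0,0,0],
    [0,0,0]
  ],
  "grip": 70
}}

```text
clock: 8.62
tcp_pos: [0.4658, 0.3355, -0.0071]
tcp_rot: [0.0, 1.0, -0.009, -0.0]
contact_force: [-0.4, -0.3, 0.1]
opening: 0.728
grasp_force: 0.0
```

{"op": "servo_tool", "data": {
  "xyz": [
    [0,0,0],
    [0,0,0],
    [0,0,0],
    [0,0,0],
    [0,0,0]
  ],
  "dr": [
    [0,0,0],
    [0,0,0],
    [0,0,0],
    [0,0,0],
    [0,0,0]
  ],
  "grip": 255
}}

```text
clock: 9.03
tcp_pos: [0.466, 0.3357, -0.0067]
tcp_rot: [-0.0, 1.0, -0.01, -0.0]
contact_force: [-1.5, 0.7, -0.6]
opening: 0.586
grasp_force: 15.0
```

{"op": "servo_tool", "data": {
  "xyz": [
    [0,0,0],
    [0,0,0],
    [0,0,0],
    [0,0,0],
    [0,0,0]
  ],
  "dr": [
    [0,0,0],
    [0,0,0],
    [0,0,0],
    [0,0,0],
    [0,0,0]
  ]
}}

```text
clock: 9.45
tcp_pos: [0.4661, 0.3356, -0.0066]
tcp_rot: [-0.0, 1.0, -0.009, 0.0]
contact_force: [-0.2, 0.2, -0.7]
opening: 0.585
grasp_force: 15.0
```

{"op": "servo_tool", "data": {
  "xyz": [
    [0,0,-0.02],
    [0,0,-0.05],
    [0,0,-0.085],
    [0,0,-0.11],
    [0,0,-0.12]
  ],
  "dr": [
    [0,0,0],
    [0,0,0],
    [0,0,0],
    [0,0,0],
    [0,0,0]
  ]
}}

```text
clock: 9.87
tcp_pos: [0.4681, 0.3366, 0.1175]
tcp_rot: [-0.002, 1.0, -0.009, 0.003]
contact_force: [0.8, 1.0, -2.1]
opening: 0.586
grasp_force: 15.0
```

{"op": "servo_tool", "data": {
  "xyz": [
    [0.005,0.03,0],
    [0.011,0.065,0],
    [0.017,0.105,0],
    [0.023,0.14,0],
    [0.028,0.175,0]
  ],
  "dr": [
    [0,0,0],
    [0,0,0],
    [0,0,0],
    [0,0,0],
    [0,0,0]
  ]
}}

```text
clock: 10.28
tcp_pos: [0.49, 0.158, 0.1124]
tcp_rot: [0.001, 1.0, -0.009, -0.001]
contact_force: [-0.4, 0.0, -0.1]
opening: 0.592
grasp_force: 15.0
```

{"op": "servo_tool", "data": {
  "xyz": [
    [0.006,0.04,0],
    [0.012,0.08,0],
    [0.019,0.12,0],
    [0.026,0.155,0],
    [0.028,0.174,0]
  ],
  "dr": [
    [0,0,0],
    [0,0,0],
    [0,0,0],
    [0,0,0],
    [0,0,0]
  ]
}}

```text
clock: 10.7
tcp_pos: [0.5153, -0.0182, 0.1125]
tcp_rot: [0.001, 1.0, -0.011, -0.001]
contact_force: [1.3, -1.0, -0.8]
opening: 0.586
grasp_force: 15.0
```

{"op": "servo_tool", "data": {
  "xyz": [
    [0,0,0.02],
    [0,0,0.04],
    [0,0,0.055],
    [0,0,0.065],
    [0,0,0.07]
  ],
  "dr": [
    [0,0,0],
    [0,0,0],
    [0,0,0],
    [0,0,0],
    [0,0,0]
  ]
}}

```text
clock: 11.12
tcp_pos: [0.5139, -0.0145, 0.0413]
tcp_rot: [0.0, 1.0, -0.009, -0.002]
contact_force: [0.1, -0.4, -0.7]
opening: 0.584
grasp_force: 15.0
```

```bash
python3 - <<'E'
from h import *
o=manip.get_obs();t=o["tcp_pos"];print(t,o["opening"],o["grasp_force"],o["contact_force"])
for n in("side","top"):
    im,W=cloud(n)
    for k in("lens_collar","seat_top"):print(n,k,[(np.round(r["location"],4).tolist(),round(r["conf"],2)) for r in manip.spot_point(k,n)])
    l=(abs(W[...,0]-.516)<.05)&(abs(W[...,1]+.014)<.05)&(W[...,2]>.06)&(W[...,2]<.15)&(im[...,1]>im[...,2].astype(int)+30)
    p=W[l]
    if len(p): print(n,len(p),p.mean(0).round(4),p.min(0).round(4),p.max(0).round(4))
    if n=="side":cv2.imwrite("pics/seat1.png",cv2.resize(im[170:330,220:400],(720,640),interpolation=cv2.INTER_CUBIC)[:600])
E
```

```text
[ 0.51386988 -0.01451775  0.04132113] 0.583887452278485 15.000004023313522 [ 0.09122782 -0.35555377 -0.70212821]
side lens_collar [([0.5127, -0.0108, 0.0857], 0.73)]
side seat_top [([0.5155, -0.0121, 0.0194], 0.74), ([0.6301, 0.0331, 0.2496], 0.23)]
side 140 [ 0.5022 -0.0121  0.0931] [ 0.4901 -0.0379  0.0677] [0.5201 0.0225 0.1316]
top lens_collar []
top seat_top []
top 4 [0.5022 0.0007 0.0963] [ 5.01e-01 -4.00e-04  9.35e-02] [0.5033 0.0018 0.0985]
```

View pics/seat1.png

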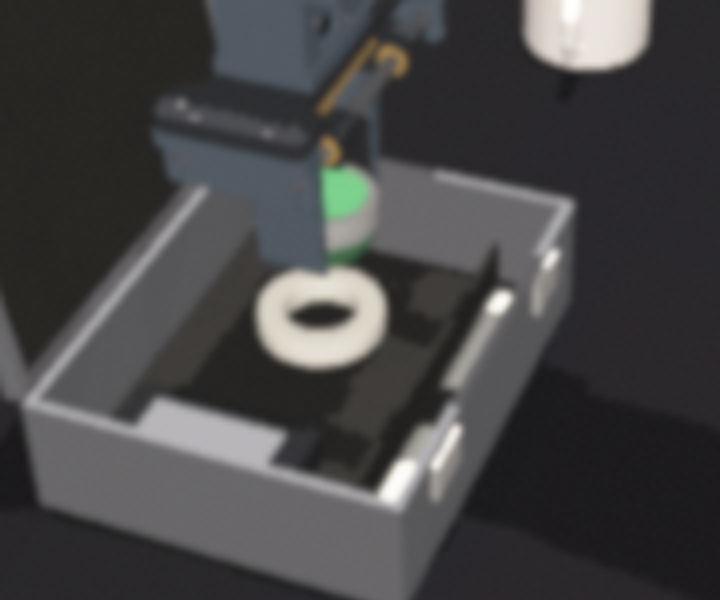

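{"op": "servo_tool", "data": {
  "xyz": [
    [0.002,0,0.01],
    [0.002,0,0.02],
    [0.002,0,0.028],
    [0.002,0,0.034],
    [0.002,0,0.037]
  ],
  "dr": [
    [0,0,0],
    [0,0,0],
    [0,0,0],
    [0,0,0],
    [0,0,0]
  ]
}}

```text
clock: 11.83
tcp_pos: [0.5165, -0.0144, 0.0049]
tcp_rot: [-0.0, 1.0, -0.009, -0.001]
contact_force: [-1.2, -0.2, -1.6]
opening: 0.586
grasp_force: 15.0
```

{"op": "servo_tool", "data": {
  "xyz": [
    [0,0,0],
    [0,0,0],
    [0,0,0.001],
    [0,0,0.002],
    [0,0,0.002]
  ],
  "dr": [
    [0,0,0],
    [0,0,0],
    [0,0,0],
    [0,0,0],
    [0,0,0]
  ]
}}

```text
clock: 12.25
tcp_pos: [0.5176, -0.0145, 0.0046]
tcp_rot: [0.0, 1.0, -0.009, 0.0]
contact_force: [0.4, 0.3, -1.3]
opening: 0.591
grasp_force: 15.0
```

{"op": "servo_tool", "data": {
  "xyz": [
    [0,0,0.001],
    [0,0,0.002],
    [0,0,0.002],
    [0,0,0.003],
    [0,0,0.003]
  ],
  "dr": [
    [0,0,0],
    [0,0,0],
    [0,0,0],
    [0,0,0],
    [0,0,0]
  ]
}}

```text
clock: 12.67
tcp_pos: [0.5178, -0.0143, 0.0015]
tcp_rot: [-0.0, 1.0, -0.01, 0.0]
contact_force: [-0.0, 1.0, 0.2]
opening: 0.586
grasp_force: 15.0
```

{"op": "servo_tool", "data": {
  "xyz": [
    [0,0,0],
    [0,0,0.001],
    [0,0,0.001],
    [0,0,0.001],
    [0,0,0.001]
  ],
  "dr": [
    [0,0,0],
    [0,0,0],
    [0,0,0],
    [0,0,0],
    [0,0,0]
  ]
}}

```text
clock: 13.08
tcp_pos: [0.518, -0.0142, 0.0007]
tcp_rot: [-0.0, 1.0, -0.01, 0.001]
contact_force: [1.5, 2.4, 0.4]
opening: 0.581
grasp_force: 15.0
```

{"op": "servo_tool", "data": {
  "xyz": [
    [0,-0.001,0],
    [0,-0.001,0],
    [0,-0.001,0.001],
    [0,-0.001,0.001],
    [0,-0.001,0.001]
  ],
  "dr": [
    [0,0,0],
    [0,0,0],
    [0,0,0],
    [0,0,0],
    [0,0,0]
  ]
}}

```text
clock: 13.5
tcp_pos: [0.5182, -0.0134, -0.0003]
tcp_rot: [-0.0, 1.0, -0.01, 0.001]
contact_force: [2.2, 1.8, 2.4]
opening: 0.587
grasp_force: 15.0
```

{"op": "servo_tool", "data": {
  "xyz": [
    [0.0007,-0.0007,0],
    [0.0007,-0.0007,0],
    [0.0007,-0.0007,0],
    [0.0007,-0.0007,0.0005],
    [0.0007,-0.0007,0.0005]
  ],
  "dr": [
    [0,0,0],
    [0,0,0],
    [0,0,0],
    [0,0,0],
    [0,0,0]
  ]
}}

```text
clock: 13.92
tcp_pos: [0.5186, -0.0129, -0.0009]
tcp_rot: [0.0, 1.0, -0.009, 0.0]
contact_force: [2.4, 0.0, 2.8]
opening: 0.588
grasp_force: 15.0
```

{"op": "servo_tool", "data": {
  "xyz": [
    [0,0,0],
    [0,0,0],
    [0,0,0],
    [0,0,0],
    [0,0,0]
  ],
  "dr": [
    [0,0,0],
    [0,0,0],
    [0,0,0],
    [0,0,0],
    [0,0,0]
  ],
  "grip": 70
}}

```text
clock: 14.33
tcp_pos: [0.5176, -0.0128, -0.0014]
tcp_rot: [0.0, 1.0, -0.009, -0.001]
contact_force: [-0.0, 0.1, 0.2]
opening: 0.726
grasp_force: 0.0
```

{"op": "servo_tool", "data": {
  "xyz": [
    [0,0,-0.01],
    [0,0,-0.03],
    [0,0,-0.06],
    [0,0,-0.1],
    [0,0,-0.14]
  ],
  "dr": [
    [0,0,0],
    [0,0,0],
    [0,0,0],
    [0,0,0],
    [0,0,0]
  ]
}}

```text
clock: 14.75
tcp_pos: [0.5172, -0.0127, 0.1406]
tcp_rot: [0.0, 1.0, -0.009, -0.001]
contact_force: [0.6, 0.1, 0.7]
opening: 0.725
grasp_force: 0.0
```

{"op": "servo_tool", "data": {
  "xyz": [
    [-0.03,0.04,0],
    [-0.06,0.08,0],
    [-0.08,0.12,0],
    [-0.1,0.15,0],
    [-0.12,0.18,0]
  ],
  "dr": [
    [0,0,0],
    [0,0,0],
    [0,0,0],
    [0,0,0],
    [0,0,0]
  ],
  "grip": 255
}}

```text
clock: 15.17
tcp_pos: [0.3983, -0.1848, 0.1399]
tcp_rot: [0.0, 1.0, -0.009, 0.001]
contact_force: [1.1, -1.4, -0.0]
opening: 0.394
grasp_force: 0.0
```

```bash
python3 - <<'E'
from h import *
print(manip.get_obs()["clock"])
for n in("side","top"):
    im,W=cloud(n)
    for k in("lens_collar","seat_top","torch_foot","torch_top","lid_edge"):print(n,k,[(np.round(r["location"],4).tolist(),round(r["conf"],2)) for r in manip.spot_point(k,n)])
    l=(abs(W[...,0]-.516)<.045)&(abs(W[...,1]+.014)<.045)&(W[...,2]>.03)&(W[...,2]<.15)&(im[...,1]>im[...,2].astype(int)+30)
    p=W[l]
    if len(p)>9:
        A=np.c_[p[:,:2]-p[:,:2].mean(0),np.ones(len(p))]
        r=np.ones(len(p),bool)
        for _ in range(3):
            c=np.linalg.lstsq(A[r],p[r,2],rcond=None)[0]; r=abs(A@c-p[:,2])<.003
        print(n,len(p),p.mean(0).round(4),"plane",c.round(3),cv2.minEnclosingCircle(p[r][:,:2].astype(np.float32)))
    cv2.imwrite(f"pics/{n}3.png",cv2.resize(im[170:330,220:400],(720,640),interpolation=cv2.INTER_CUBIC)[:600])
E
```

```text
15.1667
side lens_collar [([0.5188, -0.0109, 0.0397], 0.76)]
side seat_top [([0.5121, -0.0126, 0.0163], 0.77), ([0.4988, 0.0343, 0.0031], 0.16)]
side torch_foot [([0.2816, -0.3559, 0.0116], 0.56), ([0.4266, -0.0493, 0.015], 0.54)]
side torch_top []
side lid_edge [([0.6317, 0.0336, 0.2505], 0.78), ([0.5893, 0.033, 0.0643], 0.18)]
side 208 [ 0.5175 -0.0121  0.0511] plane [-0.016  0.017  0.051] ((0.5181573033332825, -0.01289913710206747), 0.022269856184720993)
top lens_collar [([0.5195, -0.0099, 0.0458], 0.79)]
top seat_top [([0.5148, -0.0133, 0.0182], 0.67), ([0.6511, 0.2797, 0.0014], 0.24)]
top torch_foot [([0.4247, -0.0509, 0.011], 0.98), ([0.2595, 0.1431, 0.0128], 0.79), ([0.2804, -0.3602, 0.0129], 0.57)]
top torch_top [([0.2551, -0.0958, 0.007], 0.87), ([0.2525, 0.4055, 0.0055], 0.86)]
top lid_edge [([0.6294, 0.0299, 0.2494], 0.81), ([0.4252, -0.0497, 0.0146], 0.34)]
top 261 [ 0.5162 -0.0144  0.0519] plane [-0.022  0.004  0.052] ((0.5165517926216125, -0.014416635036468506), 0.021690893918275833)
```

View pics/side3.png

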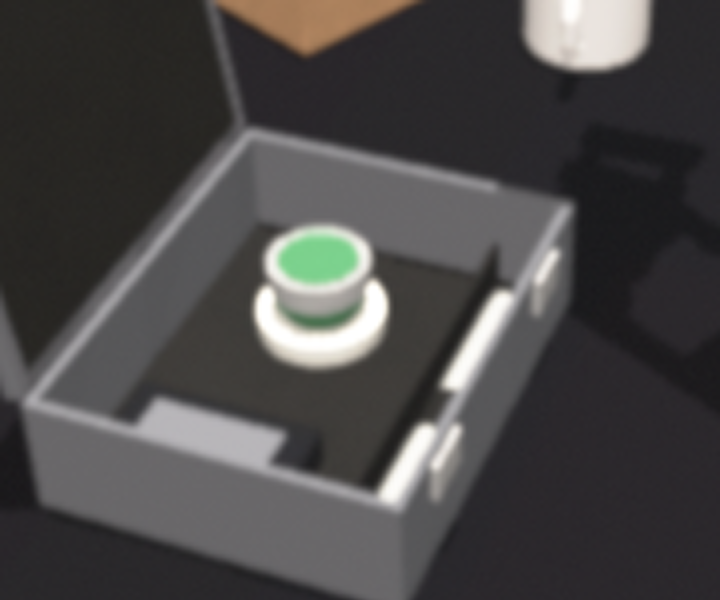

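The picture shows the lens upright and level in the white ring at (318,262) and the torch flat in its trough. Depth agrees: lens centre (0.5165, -0.0144), ring (0.516, -0.0147), tilt ≈ 0.02 rad. Next I go over the lid and push it shut from behind, along its arc.

{"op": "servo_tool", "data": {
  "xyz": [
    [0,-0.03,-0.025],
    [0,-0.06,-0.05],
    [0,-0.09,-0.075],
    [0,-0.12,-0.1],
    [0,-0.15,-0.125]
  ],
  "dr": [
    [0,0,0],
    [0,0,0],
    [0,0,0],
    [0,0,0],
    [0,0,0]
  ]
}}

```text
clock: 16.18
tcp_pos: [0.402, -0.0319, 0.2652]
tcp_rot: [0.0, 1.0, -0.009, 0.0]
contact_force: [1.1, 0.5, 0.1]
opening: 0.004
grasp_force: 0.0
```

{"op": "servo_tool", "data": {
  "xyz": [
    [0.035,-0.014,0],
    [0.07,-0.028,0],
    [0.105,-0.042,0],
    [0.14,-0.056,0],
    [0.175,-0.07,0]
  ],
  "dr": [
    [0,0,0],
    [0,0,0],
    [0,0,0],
    [0,0,0],
    [0,0,0]
  ]
}}

```text
clock: 16.6
tcp_pos: [0.5801, 0.0347, 0.2638]
tcp_rot: [0.0, 1.0, -0.009, -0.0]
contact_force: [0.2, -1.2, 0.6]
opening: 0.007
grasp_force: 0.0
```

{"op": "servo_tool", "data": {
  "xyz": [
    [0.03,0,0],
    [0.06,0,0],
    [0.09,0,0],
    [0.115,0,0],
    [0.115,0,0]
  ],
  "dr": [
    [0,0,0],
    [0,0,0],
    [0,0,0],
    [0,0,0],
    [0,0,0]
  ]
}}

```text
clock: 17.02
tcp_pos: [0.6974, 0.0315, 0.2609]
tcp_rot: [0.0, 1.0, -0.009, -0.0]
contact_force: [-1.0, -0.3, -1.9]
opening: 0.004
grasp_force: 0.0
```

{"op": "servo_tool", "data": {
  "xyz": [
    [0,0,0.02],
    [0,0,0.04],
    [0,0,0.06],
    [0,0,0.07],
    [0,0,0.072]
  ],
  "dr": [
    [0,0,0],
    [0,0,0],
    [0,0,0],
    [0,0,0],
    [0,0,0]
  ]
}}

```text
clock: 17.43
tcp_pos: [0.6918, 0.0313, 0.1893]
tcp_rot: [0.0, 1.0, -0.009, -0.003]
contact_force: [0.1, -1.1, -0.4]
opening: 0.006
grasp_force: 0.0
```

{"op": "servo_tool", "data": {
  "xyz": [
    [-0.012,0,0],
    [-0.024,0,0],
    [-0.036,0,0],
    [-0.048,0,0],
    [-0.06,0,0]
  ],
  "dr": [
    [0,0,0],
    [0,0,0],
    [0,0,0],
    [0,0,0],
    [0,0,0]
  ]
}}

```text
clock: 17.85
tcp_pos: [0.635, 0.0322, 0.1943]
tcp_rot: [-0.0, 1.0, -0.009, 0.003]
contact_force: [2.5, -0.7, 3.2]
opening: 0.008
grasp_force: 1.4
```

{"op": "servo_tool", "data": {
  "xyz": [
    [-0.003,0,0],
    [-0.006,0,0],
    [-0.009,0,0],
    [-0.012,0,0],
    [-0.015,0,0]
  ],
  "dr": [
    [0,0,0],
    [0,0,0],
    [0,0,0],
    [0,0,0],
    [0,0,0]
  ]
}}

```text
clock: 18.27
tcp_pos: [0.6191, 0.0323, 0.1921]
tcp_rot: [0.0, 1.0, -0.009, 0.0]
contact_force: [3.2, 0.9, 1.8]
opening: 0.004
grasp_force: 1.4
```

{"op": "servo_tool", "data": {
  "xyz": [
    [-0.0105,0,0.001],
    [-0.021,0,0.0015],
    [-0.0315,0,0.0025],
    [-0.042,0,0.0045],
    [-0.052,0,0.007]
  ],
  "dr": [
    [0,0,0],
    [0,0,0],
    [0,0,0],
    [0,0,0],
    [0,0,0]
  ]
}}

```text
clock: 18.68
tcp_pos: [0.5664, 0.0333, 0.1846]
tcp_rot: [-0.0, 1.0, -0.009, 0.0]
contact_force: [2.4, 0.4, -0.1]
opening: 0.0
grasp_force: 1.2
```

{"op": "servo_tool", "data": {
  "xyz": [
    [-0.01,0,0.003],
    [-0.02,0,0.007],
    [-0.029,0,0.012],
    [-0.038,0,0.017],
    [-0.047,0,0.023]
  ],
  "dr": [
    [0,0,0],
    [0,0,0],
    [0,0,0],
    [0,0,0],
    [0,0,0]
  ]
}}

```text
clock: 19.1
tcp_pos: [0.5193, 0.0342, 0.1615]
tcp_rot: [-0.0, 1.0, -0.009, 0.0]
contact_force: [2.4, 0.6, 0.6]
opening: 0.007
grasp_force: 0.9
```

{"op": "servo_tool", "data": {
  "xyz": [
    [-0.008,0,0.0065],
    [-0.016,0,0.0135],
    [-0.023,0,0.021],
    [-0.03,0,0.029],
    [-0.036,0,0.0375]
  ],
  "dr": [
    [0,0,0],
    [0,0,0],
    [0,0,0],
    [0,0,0],
    [0,0,0]
  ]
}}

```text
clock: 19.52
tcp_pos: [0.483, 0.0348, 0.1239]
tcp_rot: [0.0, 1.0, -0.009, -0.0]
contact_force: [1.3, -0.7, 1.1]
opening: 0.002
grasp_force: 0.7
```

{"op": "servo_tool", "data": {
  "xyz": [
    [-0.0055,0,0.009],
    [-0.0105,0,0.018],
    [-0.0145,0,0.028],
    [-0.018,0,0.037],
    [-0.021,0,0.046]
  ],
  "dr": [
    [0,0,0],
    [0,0,0],
    [0,0,0],
    [0,0,0],
    [0,0,0]
  ]
}}

```text
clock: 19.93
tcp_pos: [0.4618, 0.0352, 0.0777]
tcp_rot: [0.0, 1.0, -0.009, -0.001]
contact_force: [0.9, -0.4, 0.7]
opening: 0.005
grasp_force: 0.6
```

{"op": "servo_tool", "data": {
  "xyz": [
    [-0.001,0,0.006],
    [-0.002,0,0.012],
    [-0.003,0,0.017],
    [-0.003,0,0.021],
    [-0.003,0,0.024]
  ],
  "dr": [
    [0,0,0],
    [0,0,0],
    [0,0,0],
    [0,0,0],
    [0,0,0]
  ]
}}

```text
clock: 20.35
tcp_pos: [0.4592, 0.0352, 0.0539]
tcp_rot: [0.0, 1.0, -0.009, -0.001]
contact_force: [-0.9, -0.8, 1.6]
opening: 0.007
grasp_force: 0.5
```

{"op": "servo_tool", "data": {
  "xyz": [
    [0,0,0.001],
    [0,0,0.002],
    [0,0,0.003],
    [0,0,0.004],
    [0,0,0.005]
  ],
  "dr": [
    [0,0,0],
    [0,0,0],
    [0,0,0],
    [0,0,0],
    [0,0,0]
  ]
}}

```text
clock: 20.77
tcp_pos: [0.4598, 0.0352, 0.0502]
tcp_rot: [0.0, 1.0, -0.009, 0.0]
contact_force: [-4.8, 0.1, 15.4]
opening: 0.006
grasp_force: 7.8
```

{"op": "servo_tool", "data": {
  "xyz": [
    [0,0,0.0005],
    [0,0,0.001],
    [0,0,0.001],
    [0,0,0.001],
    [0,0,0.001]
  ],
  "dr": [
    [0,0,0],
    [0,0,0],
    [0,0,0],
    [0,0,0],
    [0,0,0]
  ]
}}

```text
clock: 21.18
tcp_pos: [0.4598, 0.0353, 0.0502]
tcp_rot: [0.0, 1.0, -0.009, 0.001]
contact_force: [-4.5, -0.8, 14.5]
opening: 0.004
grasp_force: 7.3
```

Lid is on its stop, with 15 N at the expected height. Back off and check.

{"op": "servo_tool", "data": {
  "xyz": [
    [0,0,-0.003],
    [0,0,-0.02],
    [0,0.03,-0.05],
    [-0.02,0.06,-0.08],
    [-0.04,0.09,-0.1]
  ],
  "dr": [
    [0,0,0],
    [0,0,0],
    [0,0,0],
    [0,0,0],
    [0,0,0]
  ]
}}

```text
clock: 21.6
tcp_pos: [0.4222, -0.0509, 0.1476]
tcp_rot: [0.0, 1.0, -0.008, 0.002]
contact_force: [0.0, -1.7, 0.5]
opening: 0.008
grasp_force: 0.0
```

{"op": "servo_tool", "data": {
  "xyz": [
    [-0.01,0.04,0],
    [-0.02,0.08,0],
    [-0.03,0.12,0],
    [-0.03,0.16,0],
    [-0.03,0.16,0]
  ],
  "dr": [
    [0,0,0],
    [0,0,0],
    [0,0,0],
    [0,0,0],
    [0,0,0]
  ]
}}

```text
clock: 22.02
tcp_pos: [0.3879, -0.216, 0.1463]
tcp_rot: [0.002, 1.0, -0.013, 0.001]
contact_force: [1.4, 0.1, 1.0]
opening: 0.002
grasp_force: 0.0
```

```bash
python3 - <<'E'
from h import *
print(manip.get_obs()["clock"])
for n in("side","top"):
    im,W=cloud(n)
    m=(abs(W[...,0]-.498)<.08)&(abs(W[...,1]-.0305)<.1);p=W[m];p=p[p[:,2]<.11]
    A=np.c_[p[:,:2]-[.593,.03],np.ones(len(p))];c=np.linalg.lstsq(A,p[:,2],rcond=None)[0]
    print(n,len(p),"slope",c.round(4),"z",p[:,2].min().round(3),p[:,2].max().round(3))
    print([(np.round(r["location"],3).tolist(),round(r["conf"],2)) for r in manip.spot_point("lid_edge",n)])
    cv2.imwrite(f"pics/{n}4.png",im)
E
```

```text
22.0167
side 5241 slope [ 0.0044 -0.0007  0.0767] z 0.072 0.082
[([0.403, 0.038, 0.075], 0.62)]
top 5966 slope [ 0.0036 -0.0012  0.0774] z 0.07 0.087
[([0.4, 0.035, 0.074], 0.72)]
```

View pics/side4.png

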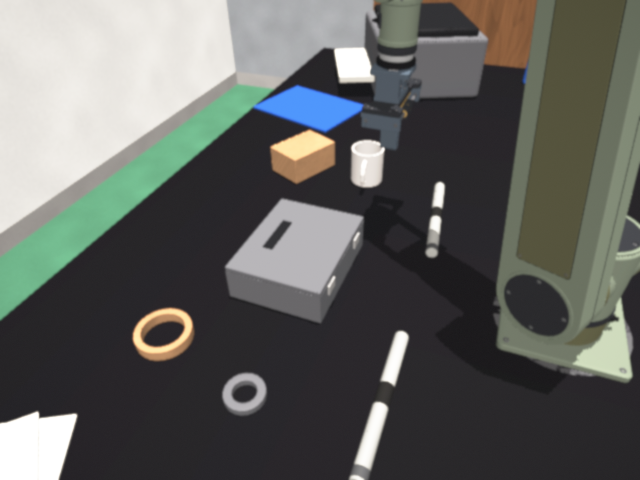

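The lid is shut flat on the case at (298,255), with a slope of about 0.004 rad. The mug, carton and tape haven't moved.

```bash
python3 -c "
from station import manip
print(manip.hand_in())"
```

```text
the job is handed in; nothing more can be done
None
```

The job is handed in at about 22 s: the lens is level and centred in its seat, the torch lies flat in its trough, the lid is fully shut, and the mug, tape and carton stayed where they were; the hand-in gave no verdict.

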